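# Set a jig's stop screw to the drag of a setting block

### The arm

A 6-joint arm with a two-finger parallel gripper is mounted at the origin on a cart in front of the work surface, level with it; the furniture and walls round the work are solid. World frame = base frame: x ahead of the robot, y to its left, z up, the work surface at z = 0. Lengths are in m, angles in rad, forces in N, time in s.
With the tool pointing down it reaches from about 0.35 to 0.775 m from the base axis. Payload 5.5 kg.
Tool frame: the origin (TCP) lies midway between the tips of the shut fingers; the grasp point (between the pads) lies 19 mm behind it; z points along the fingers, y is the line along which they close (so a half turn about z gives the same grasp; the last joint's range is limited). The gripper opens to 85 mm and grips with 20 to 120 N. Pads are 22 mm wide; open, the fingers measure 114 mm over their backs; the gripper's body (76 mm by 85 mm) begins 54 mm behind the grasp point. The pads swing forward as they close: fully open they stand 13 mm farther back than shut.
Start: joints at [1.1, 0.313, 0.046, 1.304, 0, 1.431], TCP at [0.187, 0.544, 0.193] pointing down, gripper open.
Joint ranges: [-2.76, 2.76], [-0.86, 1.69], [-1.03, 1.26], [-2.2, 2.34], [-1.47, 1.5], [-3.14, 3.14]. Speed limits (rad/s): [2.57, 2.57, 3.14, 3.14, 3.14, 3.14].

### API

Orientations are given as a unit quaternion [w, x, y, z].
In Python, from rig import robot gives the robot as it stands.
- The arm moves only by the tool arm_command, never from a script. Its argument "commands" is a list that holds one entry, the list of rows, each a list of 5 numbers: the shift along the world's x, y, z each as a share of 0.8 m, from -1 to 1, then the turn about the world's z as a share of 90 degrees, from -1 to 1, then the opening, from -1 (shut) to 1 (fully open). A call has 1 to 10 rows; each row is the pose to reach, as a shift and turn from the pose commanded when the call began; what a row does not reach only later rows make up. A row lasts 1/12 s, in which the tool goes at most 41.7 mm and 7.16 degrees, less where a joint would pass 70% of its speed; a pose out of reach is approached as far as the arm can. A call with a number of a shift or a turn outside -1 to 1 is refused whole. A call with a gripper value outside its range is refused whole. The fingers move at their own pace and stop on an object; "squeeze" is the grip in N (left out, the last holds). Time passes only in rows, so rows that repeat a pose let the fingers close. It gives the time, the measured TCP pose, the force, the opening and the grip force at its end, in the units of the state.
- robot.get_obs(): the state, without advancing time (a new reading comes with each control period).
- robot.read_camera(name): name is "scene" or "side" or "wrist"; returns a dict with "image" (420x560x3 uint8, red, green, blue), "depth" (420x560 float32, m along the optical axis (not along the pixel's ray), 0 where there is no reading), "fx", "fy", "cx", "cy" (pixels), "world_from_camera" (4x4, takes a point from camera to world coordinates); the wrist camera has in their place "hand_eye" (4x4, takes a point from camera to tool coordinates, whose origin is the TCP and whose axes are the flange's). Camera axes: x right, y down, z forward; pixel columns grow to the right and rows downward; lengths in m; the calibration is good to about 2 mm. A picture is of the moment at which its call begins: read the wrist's pose just before it.
- robot.close_job(): hands the job in; it is judged then, once.
The state is a dict: "time_s": time; "joint_positions": joint angles; "joint_velocities": joint speeds; "effort": joint torques, N m; "tool_pos": TCP position; "orientation": TCP orientation; "wrist_force": force on the tool from outside, world axes, zero at the start; "moment": the same for the moment, N m; "opening": opening from 0.0 (shut) to 1.0 (fully open); "gripper_force": force on a finger pad.
Only numpy, scipy, OpenCV 4.12 (cv2) and the standard library are available. Lean on these libraries where they do the work, as an engineer would, in place of code of your own. Each camera call takes 0.05 s, during which the arm holds its last target. There are 200 camera calls.

### The job

Take the driver from its stand, seat it in the slot of the jig's stop screw and turn the screw clockwise, down onto the setting block, until the sprung nose presses lightly on the block (about 10 N, never hard) so that the block just drags. Leave the driver standing fully seated in the screw, then draw the block along its guide by its tab, feeling that light drag, until it is clear of the nose but still lies flat in the guide. Turn the screw only with the driver, and leave the pots, bottle and figure where they stand.

Things in the scene. Friction and masses are not known exactly. Their poses are not given: they have to be found in the camera images.
- jig: Fixed bench jig: aluminium plate 175x58x10 mm, two 10 mm high steel rails along it (channel 34 mm wide), a grey column on its +y side and a grey arm from it over the channel (58 to 74 mm above the bench, bush to 77 mm). Origin at the plate's underside, straight under the screw's axis. x along the guide: end stop at +30 mm, the plate's open end at -140 mm; z up.
- stop_screw: Upright steel stop screw in the jig's arm: square head 32 mm wide, top about 100 mm above the bench; origin on its axis at the head's underside, z up, turning with it. Below hangs a flat round nose with four pads near its rim, 20 mm across, on a spring of 12 N/mm (5 mm stroke, no preload). How far the nose stands out differs by up to 2.4 mm and is not measured; it starts 0.6 to 3.6 mm above the block.
- screw_turn (a joint): Turn of the stop screw, rad, growing clockwise seen from above; 3 mm lower per rad, so 36 N of nose force per rad after first touch. Starts at 0 to 0.2, ends at 3.2. Thread friction about 0.08 N m, it stays where it is left; pushing down on its head helps it turn down and hides the feel; after first touch the turning moment grows by roughly 0.2 N m per rad.
- slot (a point): Centre of the mouth of the slot in the screw's head, on top. The slot is blind, 19 mm long along this point's x, 7 mm wide along y, 14 mm deep; z up. It looks the same after a half turn.
- setting_block: Loose steel setting block, 135x30x25 mm, 0.36 to 0.6 kg, in the guide under the nose. Origin at the centre of its underside (10 mm above the bench), x along its length and the jig's x; starts 38 to 41 mm from the screw's axis towards the jig's -x. The rear end leaves the nose at 78 mm; clear of it and still in the guide: 80 to 125 mm.
- tab (a point): Centre of the top of the setting block's upright tab, by which it is held and drawn towards the jig's -x. The tab is 22 mm along x, 16 mm along y and rises 40 mm from the block's upper face (75 mm above the bench at its top); same axes as the block.
- driver: Loose upright driver, 96 mm long, 90 g. Origin at the blade's tip, z up. Blade 16 mm wide along x, 5 mm thick along y, 12 mm long; above it a round collar 26 mm across (12 to 17 mm up) that sits on the screw's head or the stand, a 12 mm shank, and a black grip 26 mm along x by 16 mm along y, 41 to 96 mm up. Seated, the tip is 12 mm below the slot's mouth; it stands there alone.
- driver_stand: Fixed wooden block 50x50x30 mm with a round hole 22 mm across and 22 mm deep in which the driver stands, its tip 18 mm above the bench. Origin at the centre of its underside.
- lamp_right: Fixed desk lamp standing to the right of the jig, an obstacle: a white column about 0.3 m high over its origin (centre of its foot on the bench), its head at 0.3 to 0.4 m high reaching 0.24 m away from the robot. Pass in front of it (on the robot's side).
- pot_4: Loose bystander: squat round paint pot, 33 mm across, 34 mm high. Origin at the centre of its underside.
- pot_5: Loose bystander: squat round paint pot, 33 mm across, 34 mm high. Origin at the centre of its underside.
- pot_2: Loose bystander: taller round paint pot, 26 mm across, 54 mm high. Origin at the centre of its underside.
- bottle_side_3: Loose bystander: slim dropper paint bottle, 25 mm across, 71 mm high. Origin at the centre of its underside.
- figure_tree: Loose bystander: bare miniature tree on a base, 50x70x65 mm. Origin at the centre of its underside.
Mind the look-alikes: they are no part of the job. Of the things that look like the setting_block, the larger one is meant. Of the things that look like the driver, the smaller one is meant.

How it is judged:
By the outcome, as a careful person would: the job done as asked, in the order asked, and still so for the second after the job is handed in, with the robot touching nothing.
It also fails if it takes over 72 s, if anything falls off the work surface, if the arm or the gripper's body presses on something with over 40 N, if the wrist force passes 120 N, or if a joint passes its speed limit or range.

## Working session

There is one attempt and no reset: what is moved stays moved. The work goes in short steps, Python scripts to look and compute and a tool call to move; the robot and the scene stay as the last step left them, time stands still between calls to the robot, and variables do not carry over. Pictures are saved under pics/ and viewed, at most 10 in all, crops included, and the job is handed in when it is done.

Besides the shell and the picture viewer there is one more tool, called after "Call:" by a JSON object that holds its "name" and its "arguments". arm_command: Moves the arm, as the interface text tells. Shift numbers are shares of 0.8 m and turn numbers shares of 90 degrees, none past 1 either way. Its arguments: {"type":"object","properties":{"commands":{"type":"array"},"squeeze":{"type":"number"}},"required":["commands"]}

```bash
mkdir -p pics; ls; cat > h.py <<'E'
import numpy as np, cv2
from rig import robot
def save(n,im): cv2.imwrite('pics/'+n+'.png', im[:,:,::-1])
def pts(c,T=None):
    T=c['world_from_camera'] if T is None else T
    v,u=np.mgrid[0:420,0:560]; d=c['depth']
    P=np.stack([(u-c['cx'])/c['fx']*d,(v-c['cy'])/c['fy']*d,d,np.ones_like(d)],-1)@np.array(T).T
    P=P[...,:3]; P[d==0]=np.nan; return P
def toolT(o):
    from scipy.spatial.transform import Rotation as R
    T=np.eye(4); q=o['orientation']; T[:3,:3]=R.from_quat([q[1],q[2],q[3],q[0]]).as_matrix(); T[:3,3]=o['tool_pos']; return T
E
python3 - <<'E'
from h import *
o=robot.get_obs(); print(o)
for n in ['scene','side']:
    c=robot.read_camera(n); save(n,c['image']); np.savez(n,**{k:np.array(v) for k,v in c.items()})
    print(n,c['fx'],np.round(c['world_from_camera'],3))
E
```

```text
pics
{'time_s': 0.0, 'joint_positions': array([ 1.10040851e+00,  3.14025704e-01,  4.49640291e-02,  1.30357228e+00,
       -1.84004754e-05,  1.43118818e+00]), 'joint_velocities': array([ 4.58044626e-04,  5.33207776e-05,  9.23919007e-04, -8.60175566e-04,
       -4.70962280e-04, -1.50764890e-04]), 'effort': array([ 2.37624969e-03, -4.80625284e+01,  2.98530686e+01,  1.94114487e-02,
        6.79765662e-05, -1.10395149e-05]), 'tool_pos': array([0.18650417, 0.54330275, 0.19198841]), 'orientation': array([-2.67136570e-04,  1.64636785e-01,  9.86353833e-01, -8.79172470e-04]), 'wrist_force': array([ 0.88070929, -0.42859353, -0.16224222]), 'moment': array([-0.04336017,  0.05701161,  0.00864491]), 'gripper_force': 0.0, 'opening': 0.9987504248059991}
scene 467.78058231996226 [[ 0.852 -0.376  0.363  0.139]
 [-0.523 -0.59   0.615 -0.685]
 [-0.017 -0.714 -0.7    0.933]
 [ 0.     0.     0.     1.   ]]
side 440.3631618744011 [[-1.    -0.015  0.004  0.578]
 [-0.012  0.607 -0.795  0.839]
 [ 0.01  -0.795 -0.607  0.676]
 [ 0.     0.     0.     1.   ]]
```

View pics/scene.png

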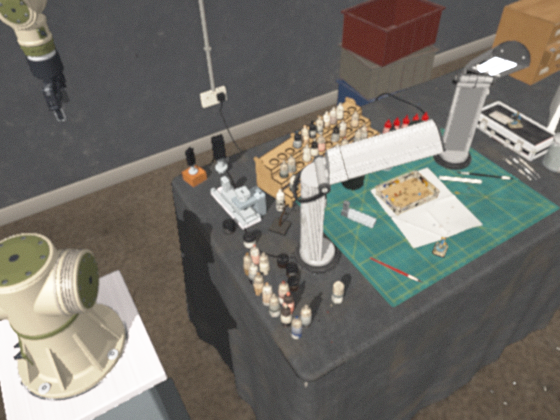

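View pics/side.png

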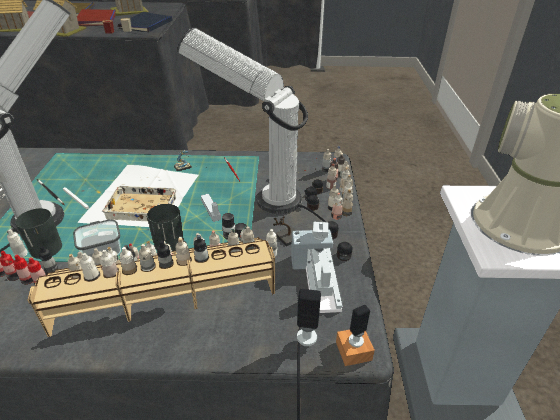

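Driver candidates are at scene (190,160)/side (360,325) in the orange stand, and at scene (218,150)/side (308,315), which is taller and stands on a white base. The first is smaller and in the wooden stand, so it fits. Block candidates are in the jig at side (322,275), and on the mat at side (210,207), which is smaller. I'll confirm both in one enlarged crop.

```bash
python3 - <<'E'
from h import *
c=dict(np.load('side.npz')); im=c['image']
a=cv2.resize(im[210:375,270:400],None,fx=3.6,fy=3.6,interpolation=cv2.INTER_CUBIC)
s=dict(np.load('scene.npz')); b=cv2.resize(s['image'][125:245,170:275],None,fx=3.1,fy=3.1,interpolation=cv2.INTER_CUBIC)
out=np.zeros((600,800,3),np.uint8); out[:a.shape[0],:a.shape[1]]=a; out[:b.shape[0],a.shape[1]:a.shape[1]+b.shape[1]]=b[:,:800-a.shape[1]]
save('crop1',out)
P=pts(c); print(np.isfinite(P[...,2]).mean())
for (u,v) in [(360,312),(358,322),(308,295),(357,343),(341,349),(312,228),(327,231),(322,262),(325,290),(318,310),(340,307),(284,160)]: print(u,v,np.round(P[v,u],3))
E
```

```text
0.9917984693877551
360 312 [0.454 0.377 0.114]
358 322 [0.456 0.384 0.098]
308 295 [0.538 0.362 0.135]
357 343 [0.451 0.381 0.037]
341 349 [0.476 0.378 0.015]
312 228 [ 0.511  0.033 -0.001]
327 231 [0.491 0.161 0.1  ]
322 262 [0.499 0.183 0.034]
325 290 [0.496 0.252 0.026]
318 310 [0.521 0.369 0.107]
340 307 [0.469 0.285 0.015]
284 160 [ 0.581 -0.034  0.147]
```

View pics/crop1.png

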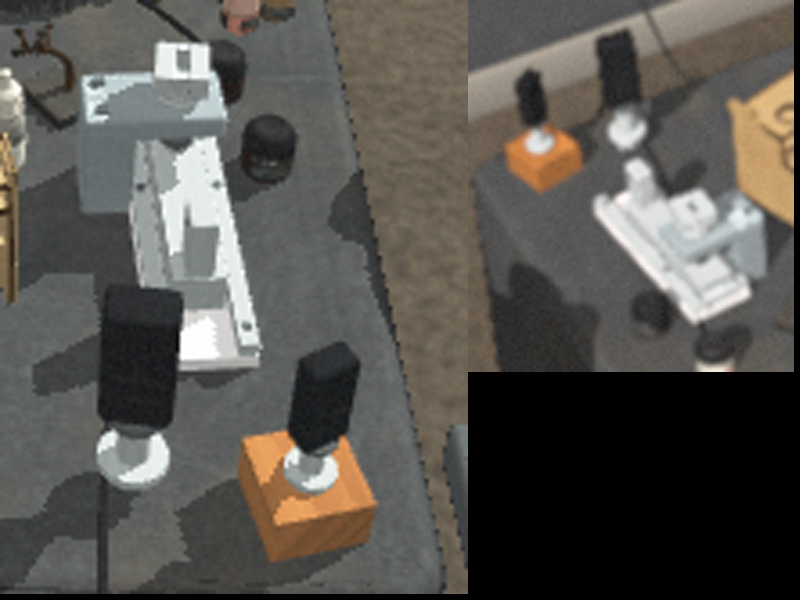

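The crop confirms it: the small driver is in the orange stand (side 360,325), the larger black one is a decoy, and the block with its tab is in the jig. Now I'll measure them from depth.

```bash
cat >> h.py <<'E'
def rect(P,m,tag):
    q=P[m]
    if len(q)<4: print(tag,'few',len(q)); return
    r=cv2.minAreaRect((q[:,:2]*1000).astype(np.float32)); print(tag,len(q),'c',np.round(q.mean(0),4),'rect',np.round(r[0],1),np.round(r[1],1),round(r[2],1))
def near(P,x,y,r,z0,z1):
    with np.errstate(invalid='ignore'): return (np.hypot(P[...,0]-x,P[...,1]-y)<r)&(P[...,2]>z0)&(P[...,2]<z1)
E
python3 - <<'E'
from h import *
for n in ['side','scene']:
    c=dict(np.load(n+'.npz')); P=pts(c); print(n)
    rect(P,near(P,.454,.378,.04,.107,.12),'drvtop')
    rect(P,near(P,.454,.378,.04,.07,.12),'drvgrip')
    rect(P,near(P,.454,.378,.05,.024,.034),'stand')
    rect(P,near(P,.491,.161,.04,.093,.11),'head')
    rect(P,near(P,.495,.23,.05,.067,.08),'tab')
    rect(P,near(P,.49,.2,.15,.015,.023),'rail')
    rect(P,near(P,.49,.2,.15,.03,.039),'block')
    rect(P,near(P,.49,.161,.09,.07,.078),'arm')
    # objects near jig on bench
    with np.errstate(invalid='ignore'): m=(P[...,2]>.02)&(P[...,2]<.4)&(P[...,0]>.35)&(P[...,0]<.75)&(P[...,1]>-.1)&(P[...,1]<.5)
    g=np.zeros((60,40),int)
    q=P[m]; 
    H=np.full((60,40),0.); np.maximum.at(H,(((q[:,1]+.1)*100).astype(int),((q[:,0]-.35)*100).astype(int)),q[:,2])
    if n=='side':
        print('rows y desc, cols x .35...75, cm')
        for i in range(59,-1,-1): print('%5.2f '%(-.1+i*.01)+''.join('%2d'%(h*100) if h else ' .' for h in H[i]))
E
```

```text
side
drvtop 154 c [0.4521 0.3746 0.113 ] rect [451.4 372.8] [26.4 16.4] 29.8
drvgrip 403 c [0.4528 0.3773 0.0981] rect [451.6 373.1] [26.9 16.8] 30.2
stand 563 c [0.4543 0.3786 0.03  ] rect [452.2 371.8] [51.  52.6] 12.9
head 182 c [0.5048 0.1507 0.0988] rect [504.8 148.6] [35.9 29. ] 86.6
tab 100 c [0.4978 0.2452 0.0736] rect [497.3 243.5] [15.8 22.7] 3.8
rail 683 c [0.4994 0.1992 0.0199] rect [521.9 160.1] [223.8 165.3] 76.2
block 638 c [0.5011 0.1718 0.0347] rect [519.4 155.1] [175.3 204.1] 2.0
arm 525 c [0.5219 0.1656 0.0743] rect [521.2 187.8] [123.2  83.2] 88.4
rows y desc, cols x .35...75, cm
 0.49  . . . . . . . . . . . . . . . . . . . . . . . . . . . . . . . . . . . . . . . .
 0.48  . . . . . . . . . . . . . . . . . . . . . . . . . . . . . . . . . . . . . . . .
 0.47  . . . . . . . . . . . . . . . . . . . . . . . . . . . . . . . . . . . . . . . .
 0.46  . . . . . . . . . . . . . . . . . . . . . . . . . . . . . . . . . . . . . . . .
 0.45  . . . . . . . . . . . . . . . . . . . . . . . . . . . . . . . . . . . . . . . .
 0.44  . . . . . . . . . . . . . . . . . . . . . . . . . .
[... 4599 characters left out ...]
2727282932333333343434343434343332 . . .
-0.10  . . . . . . . 5 . . . . . . . 3 3 2252527282929323333333434343435353434343433 .
scene
drvtop 38 c [0.4483 0.3683 0.1115] rect [446.7 367.8] [27.2 17. ] 32.4
drvgrip 139 c [0.4476 0.3648 0.0954] rect [448.7 367.5] [30.2 20. ] 31.6
stand 177 c [0.4473 0.3639 0.0291] rect [448.8 368.3] [54.  56.3] 13.8
head 112 c [0.5013 0.1438 0.098 ] rect [501.4 145.1] [33.6 30.9] 87.5
tab 42 c [0.4937 0.238  0.0727] rect [494.  240.5] [15.6 25.8] 2.2
rail 446 c [0.5008 0.1814 0.0191] rect [498.2 216.8] [197.5 273.2] 19.7
block 424 c [0.5101 0.1572 0.0339] rect [500.7 210.5] [198.4 281.9] 20.3
arm 278 c [0.5163 0.153  0.0734] rect [514.6 185.8] [ 81.7 130.5] 3.1
```

Call:
{"name": "arm_command", "arguments": {"commands": [[[0.02,-0.01,0.05,0.08,1],[0.06,-0.04,0.08,0.16,1],[0.11,-0.07,0.09,0.24,1],[0.155,-0.1,0.09,0.32,1],[0.2,-0.13,0.09,0.4,1],[0.245,-0.16,0.09,0.48,1],[0.29,-0.19,0.09,0.544,1],[0.33,-0.217,0.09,0.544,1],[0.33,-0.217,0.09,0.544,1],[0.33,-0.217,0.09,0.544,1]]]}}

```text
time_s: 0.93
tool_pos: [0.4554, 0.3666, 0.2636]
orientation: [-0.0, -0.256, 0.967, -0.001]
wrist_force: [-0.3, 0.0, 0.2]
opening: 1.001
gripper_force: 0.0
```

```bash
cat > look.py <<'E'
from h import *
import sys
def look(n):
    o=robot.get_obs(); c=robot.read_camera('wrist'); save(n,c['image'])
    T=toolT(o)@np.array(c['hand_eye']); P=pts(c,T); np.savez(n,P=P,im=c['image'],T=T,k=np.array([c['fx'],c['fy'],c['cx'],c['cy']]))
    return o,c,P,T
E
python3 - <<'E'
from look import *
o,c,P,T=look('w1'); print(o['tool_pos'],o['orientation'],o['joint_positions'],o['wrist_force'],o['moment']); print(np.round(c['hand_eye'],3),c['fx'])
rect(P,near(P,.45,.37,.04,.107,.12),'drvtop'); rect(P,near(P,.45,.37,.05,.024,.034),'stand')
rect(P,near(P,.503,.147,.04,.093,.11),'head'); rect(P,near(P,.495,.24,.03,.067,.08),'tab')
E
```

```text
[0.45539109 0.36663726 0.26361091] [-9.19318259e-06 -2.55782542e-01  9.66733856e-01 -9.70834962e-04] [ 0.54166546  0.32722294  0.23710884  1.48124208 -0.0018593   0.02435156] [-0.32824377  0.0261238   0.2444543 ] [0.01322945 0.00252075 0.00099156]
[[-0.001 -0.945 -0.328  0.084]
 [ 1.    -0.002  0.001  0.   ]
 [-0.001 -0.328  0.945 -0.181]
 [ 0.     0.     0.     1.   ]] 366.7829073757911
drvtop 469 c [0.4501 0.3727 0.1135] rect [450.8 373. ] [25.9 16. ] 29.6
stand 1313 c [0.448  0.3696 0.0302] rect [451.8 372.6] [50.6 50.1] 13.6
head 1301 c [0.5024 0.1497 0.0988] rect [503.5 149. ] [33.2 32. ] 86.2
tab 395 c [0.4955 0.2442 0.0742] rect [496.2 243.5] [16.1 22.5] 2.6
```

View pics/w1.png

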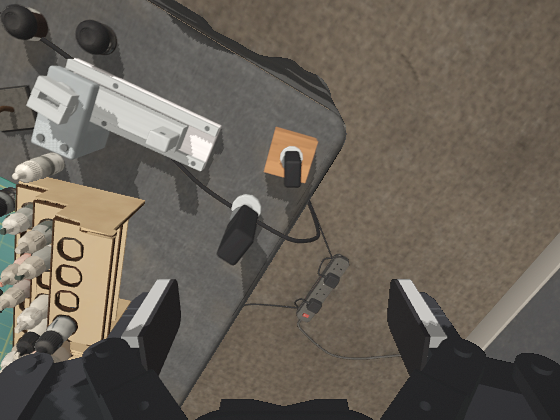

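Wrist view: the driver in the stand is at (292,165), the jig head with its diagonal slot at about (52,97), and the tab at (165,138). I'll measure the slot angle and move over the driver.

```bash
python3 - <<'E'
from h import *
print(robot.get_obs()['tool_pos'])
d=np.load('w1.npz'); P=d['P']; im=d['im']
m=near(P,.503,.149,.03,.08,.11)
g=cv2.cvtColor(im,cv2.COLOR_RGB2GRAY)
sub=g[75:125,20:85]; big=cv2.resize(im[70:130,20:90],None,fx=8,fy=8,interpolation=cv2.INTER_CUBIC); save('slot',big)
deep=near(P,.5035,.149,.012,.08,.0955); rect(P,deep,'deep')
hd=near(P,.5035,.149,.012,.0955,.11); rect(P,hd,'topin')
E
```

```text
[0.45307874 0.36811267 0.26377674]
deep 129 c [0.5062 0.1446 0.0894] rect [506.5 145.9] [18.1  4.7] 73.5
topin 441 c [0.5037 0.1485 0.0993] rect [503.6 148.9] [22.8 23.7] 29.1
```

Call:
{"name": "arm_command", "arguments": {"commands": [[[-0.005,0.008,-0.04,0,0.3],[-0.005,0.008,-0.09,0,0.3],[-0.005,0.008,-0.13,0,0.3],[-0.005,0.008,-0.13,0,0.3],[-0.005,0.008,-0.13,0,0.3],[-0.005,0.008,-0.13,0,0.3]]]}}

```text
time_s: 1.48
tool_pos: [0.447, 0.3776, 0.1628]
orientation: [0.001, -0.259, 0.966, 0.0]
wrist_force: [-0.4, -0.3, 0.6]
opening: 0.647
gripper_force: 0.0
```

View pics/slot.png

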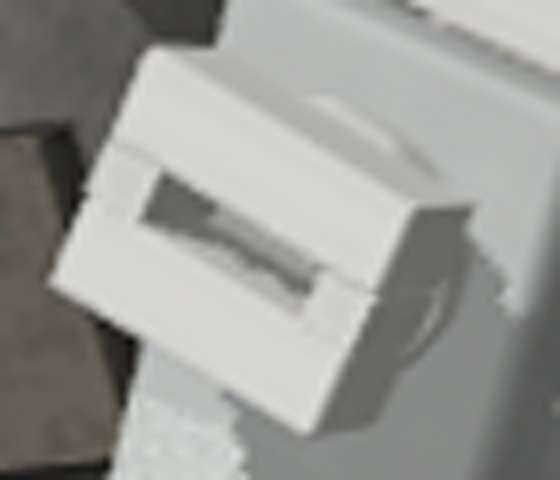

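The slot's long axis runs parallel to the head edges, with corners at crop (158,172), (325,268), (305,312) and (140,222). I'll cast these onto the head-top plane.

```bash
python3 - <<'E'
from h import *
print(robot.get_obs()['tool_pos'])
d=np.load('w1.npz'); T=d['T']; k=d['k']
def cast(u,v,z):
    r=T[:3,:3]@np.array([(u-k[2])/k[0],(v-k[3])/k[1],1]); return T[:3,3]+r*(z-T[2,3])/r[2]
C=np.array([cast(20+(x+.5)/8-.5,70+(y+.5)/8-.5,.0992)[:2] for x,y in [(158,172),(325,268),(305,312),(140,222)]])
print(C.round(4),C.mean(0)); v=(C[1]+C[2]-C[0]-C[3]); print(np.degrees(np.arctan2(v[1],v[0])),np.linalg.norm(v)/2)
C=np.array([cast(20+(x+.5)/8-.5,70+(y+.5)/8-.5,.0992)[:2] for x,y in [(152,48),(415,208),(308,435),(50,283)]])
print(C.mean(0)); v=(C[1]+C[2]-C[0]-C[3]); print(np.degrees(np.arctan2(v[1],v[0])),np.linalg.norm(v)/2)
E
```

```text
[0.44698188 0.37761587 0.16281007]
[[0.4991 0.1393]
 [0.4999 0.1589]
 [0.5057 0.1585]
 [0.5053 0.1391]] [0.50247758 0.14896896]
88.3066763488856 0.019523830523259213
[0.50270688 0.14896053]
86.35718355669437 0.03102894955898683
```

Call:
{"name": "arm_command", "arguments": {"commands": [[[0.005,-0.0055,0,0,0.3],[0.005,-0.0055,-0.03,0,0.3],[0.005,-0.0055,-0.07,0,0.3],[0.005,-0.0055,-0.11,0,0.3],[0.005,-0.0055,-0.112,0,0.3],[0.005,-0.0055,-0.112,0,0.3],[0.005,-0.0055,-0.112,0,0.3]]]}}

```text
time_s: 2.07
tool_pos: [0.4525, 0.3731, 0.074]
orientation: [0.002, -0.259, 0.966, 0.001]
wrist_force: [1.0, -0.4, -0.1]
opening: 0.649
gripper_force: 0.0
```

Call:
{"name": "arm_command", "arguments": {"commands": [[[0,0,0,0,-0.4],[0,0,0,0,-1],[0,0,0,0,-1],[0,0,0,0,-1],[0,0,0,0,-1],[0,0,0,0,-1],[0,0,0,0,-1],[0,0,0,0,-1]]], "squeeze": 50}}

```text
time_s: 2.73
tool_pos: [0.452, 0.373, 0.0732]
orientation: [0.002, -0.259, 0.966, 0.001]
wrist_force: [-0.7, 0.1, 5.3]
opening: 0.16
gripper_force: 48.7
```

Call:
{"name": "arm_command", "arguments": {"commands": [[[0,0,0.03,0,-1],[0,0,0.08,0,-1],[0,0,0.13,0.0,-1],[0,-0.02,0.155,0.07,-1],[0.01,-0.06,0.155,0.14,-1],[0.02,-0.1,0.155,0.21,-1],[0.03,-0.14,0.155,0.28,-1],[0.045,-0.18,0.155,0.35,-1],[0.055,-0.22,0.155,0.42,-1],[0.06,-0.25,0.155,0.49,-1]]]}}

```text
time_s: 3.57
tool_pos: [0.4995, 0.17, 0.1956]
orientation: [0.0, -0.604, 0.797, -0.0]
wrist_force: [0.2, -0.3, -1.7]
opening: 0.151
gripper_force: 48.8
```

Call:
{"name": "arm_command", "arguments": {"commands": [[[0.003,-0.02,0,0.07,-1],[0.003,-0.03,0,0.145,-1],[0.003,-0.03,0,0.145,-1],[0.003,-0.03,0,0.145,-1],[0.003,-0.03,0,0.145,-1]]]}}

```text
time_s: 3.98
tool_pos: [0.5011, 0.1488, 0.1955]
orientation: [0.0, -0.688, 0.725, 0.0]
wrist_force: [0.3, 0.6, -0.4]
opening: 0.153
gripper_force: 48.8
```

```bash
python3 - <<'E'
from look import *
o,c,P,T=look('w2'); print(o['tool_pos'],o['orientation'],o['joint_positions'],o['wrist_force'],o['moment'])
y=toolT(o)[:3,1]; print('A',np.degrees(np.arctan2(y[1],y[0])))
cs=robot.read_camera('side'); Q=pts(cs)
p=o['tool_pos']
for n,X in (('w',P),('side',Q)):
    rect(X,near(X,.503,.149,.03,.093,.103),n+'head')
    rect(X,near(X,p[0],p[1],.02,p[2]-.057,p[2]-.046),n+'blade')
    rect(X,near(X,p[0],p[1],.02,p[2]-.043,p[2]-.036),n+'collar')
a=cs['image'][170:260,280:370]; 
out=np.hstack([cv2.resize(a,(400,400),interpolation=cv2.INTER_CUBIC),cv2.resize(c['image'][:, 140:420],(280,420))[:400]]); save('v1',out)
E
```

```text
[0.50110317 0.14876589 0.19546519] [ 1.22016985e-04 -6.88417048e-01  7.25315063e-01  1.13273962e-04] [ 1.34725383e-01  2.10823883e-01 -8.36733349e-02  1.27623362e+00
  3.26478080e-04 -1.38388334e+00] [ 0.25854746  0.59857221 -0.39438618] [ 0.05771947  0.04714119 -0.00941567]
A 177.0098710246191
whead 1046 c [0.5044 0.1433 0.0995] rect [503.8 148.3] [32.  30.8] 86.5
wblade few 0
wcollar 574 c [0.501  0.1422 0.1572] rect [501.1 144.6] [18.1 25.1] 88.4
sidehead 174 c [0.5045 0.1503 0.099 ] rect [504.7 147.4] [35.5 28.8] 87.3
sideblade 8 c [0.5023 0.1544 0.1458] rect [502.2 154. ] [3.8 5. ] 60.3
sidecollar 71 c [0.5028 0.1523 0.1568] rect [502.4 150.3] [22.5 23.9] 82.3
```

View pics/v1.png

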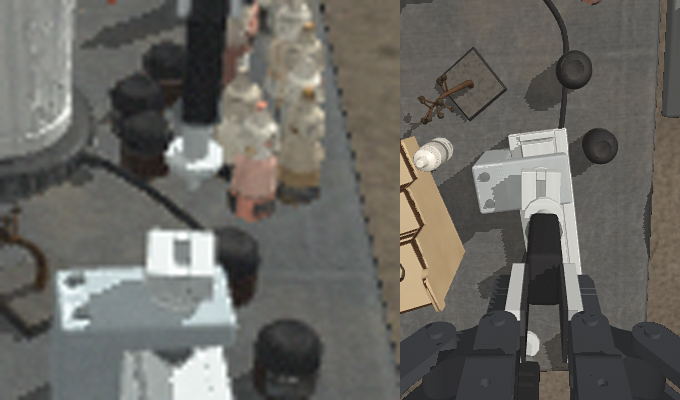

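The driver hangs in line with the slot (wrist view: collar about (541,215), slot just above). I'll measure the remaining sideways offset in this view.

```bash
python3 - <<'E'
from h import *
d=np.load('w2.npz'); P=d['P']; im=d['im']; T=d['T']; k=d['k']
g=cv2.cvtColor(im,cv2.COLOR_RGB2GRAY).astype(int)
def cast(u,v,z):
    r=T[:3,:3]@np.array([(u-k[2])/k[0],(v-k[3])/k[1],1]); return (T[:3,3]+r*(z-T[2,3])/r[2]).round(4)
# where head pixels are
m=near(P,.503,.149,.03,.097,.103); v,u=np.where(m); print('head px',u.min(),u.max(),v.min(),v.max())
for vv in range(v.min(),v.max()+1,3): print(vv,u[v==vv].min() if (v==vv).any() else '',u[v==vv].max(),'|',g[vv,u.min()-1:u.max()+2])
m=near(P,.503,.149,.03,.154,.160); v,u=np.where(m); print('collar',u.min(),u.max(),v.min(),v.max(),cast(u.min()-.5,v[u==u.min()].mean(),.1575),cast(u.max()+.5,v[u==u.max()].mean(),.1575))
np.save('x',0)
E
```

```text
head px 261 300 171 210
171 262 299 | [185 151 178 178 177 176 177 176 184 183 183 183 182 182 181 184 161 176
 176 176 177 177 177 177 178 155 175 182 182 182 182 182 182 181 181 180
 180 180 180 179 183 183]
174 261 300 | [185 167 211 207 207 209 211 211 212 212 212 211 210 209 210 212 132 202
 205 207 204 204 204 205 208 161 197 206 207 208 209 211 211 211 211 212
 210 209 209 210 204 184]
177 262 300 | [129 164 212 208 208 209 210 210 211 212 213 212 210 209 210 212 159 203
 204 202 202 204 204 204 208 163 201 207 208 208 209 210 212 211 212 211
 210 209 209 209 203 182]
180 261 300 | [129 163 212 208 208 209 210 210 211 212 212 212 210 209 210 214 111 130
 133 133 130 132 134 135 135 141 205 207 207 208 209 210 212 212 212 212
 211 209 209 209 196 183]
183 261 300 | [127 162 212 208 208 209 210 210 211 212 212 212 210 209 209 213 149 152
 154 153 149 151 154 154 153 147 207 208 207 208 209 210 212 212 212 211
 211 209 208 210 202 182]
186 261 299 | [125 160 212 207 208 208 210 209 210 212 212 212 210 209 209 213 149 153
 153 152 149 151 153 154 153 144 209 208 207 208 208 209 21
[... 896 characters left out ...]
210 210 210 210 210 210 209 214 221 214 197 191
 190 201 208 215 183 181]
204 261 299 | [130 147 211 208 208 207 211 212 160 164 215 215 214 214 214 213 214 214
 214 214 213 214 213 213 214 214 214 215 215 215 214 214 215 214 214 213
 214 223 204 203 168 150]
207 261 265 | [124 145 212 209 209 211 139 159 208 209 207 208 207 207 207 208 209 208
 208 208 209 209 209 209 209 208 209 208 208 208 208 209 209 209 209 209
 209 209 207 217 200 189]
210 262 264 | [156 148 150 153 140 174 207 208 208 208 207 207 207 207 207 207 208 209
 180 148 152 162 170 175 181 184 188 191 194 203 208 207 207 207 208 207
 206 206 206 206 206 214]
collar 264 303 197 225 [0.5139 0.1471 0.1575] [0.4885 0.1495 0.1575]
```

```bash
python3 - <<'E'
from h import *
d=np.load('w2.npz'); T=d['T']; k=d['k']
def cast(u,v,z):
    r=T[:3,:3]@np.array([(u-k[2])/k[0],(v-k[3])/k[1],1]); return (T[:3,3]+r*(z-T[2,3])/r[2]).round(4)
for u,v in [(275.6,181),(285.6,181),(275.5,195),(285.4,195),(280.5,179.3),(280.3,187)]: print(u,v,cast(u,v,.0995))
print('TCP axis proj', T[:3,3])
im=d['im']; P=d['P']
# shank/collar row profile: leftmost/rightmost brightness edges at widest collar row
g=cv2.cvtColor(im,cv2.COLOR_RGB2GRAY).astype(int)
for v in (210,214,218,222): print(v,g[v,255:310])
E
```

```text
275.6 181 [0.507  0.1398 0.0995]
285.6 181 [0.4992 0.1402 0.0995]
275.5 195 [0.5077 0.1512 0.0995]
285.4 195 [0.4999 0.1517 0.0995]
280.5 179.3 [0.5031 0.1387 0.0995]
280.3 187 [0.5036 0.1449 0.0995]
TCP axis proj [0.49654893 0.065022   0.3764946 ]
210 [ 67  67  66  63  80 156 148 150 153 140 174 207 208 208 208 207 207 207
 207 207 207 208 209 180 148 152 162 170 175 181 184 188 191 194 203 208
 207 207 207 208 207 206 206 206 206 206 214 200 161 205 206 204 204 207
 207]
214 [ 68  69  70  69  63 131 154 154 151 153 204 206 206 206 209 158 125  96
  35  27  32  35  36  36  35  37  36  35  36  36  32  32  32  33  32  33
  34  33  30  26  81 173 210 208 207 206 206 212 186 168 203 206 204 206
 207]
218 [ 71  69  68  69  68  66 154 155 142 155 153 152 152 155 135  47  27  34
  35  39  40  39  39  42  42  40  41  41  40  41  40  42  41  43  43  42
  42  42  43  44  45  42  33 133 211 210 209 211 205 163 206 208 206 204
 207]
222 [ 71  71  68  69  71  67  98 155 155 153 157 156 139  81  57  31  32  37
  37  39  40  41  42  41  41  41  42  40  42  41  42  41  43  44  42  43
  42  42  42  44  44  43  42  53 100 184 207 207 190 171 172 204 207 204
 204]
```

Call:
{"name": "arm_command", "arguments": {"commands": [[[0.003,0.001,0,0,-1],[0.003,0.001,-0.02,0,-1],[0.003,0.001,-0.042,0,-1],[0.003,0.001,-0.046,0,-1],[0.003,0.001,-0.046,0,-1],[0.003,0.001,-0.05,0,-1],[0.003,0.001,-0.054,0,-1],[0.003,0.001,-0.054,0,-1]]]}}

```text
time_s: 4.75
tool_pos: [0.5038, 0.1492, 0.1523]
orientation: [0.0, -0.689, 0.724, -0.0]
wrist_force: [-0.8, 0.7, -0.8]
opening: 0.155
gripper_force: 48.9
```

Call:
{"name": "arm_command", "arguments": {"commands": [[[0,0,-0.004,0,-1],[0,0,-0.007,0,-1],[0,0,-0.01,0,-1],[0,0,-0.01,0,-1]]]}}

```text
time_s: 5.08
tool_pos: [0.5033, 0.149, 0.1436]
orientation: [-0.0, -0.689, 0.724, 0.0]
wrist_force: [-0.4, -0.3, -0.8]
opening: 0.155
gripper_force: 48.9
```

```bash
cat > rd.py <<'E'
from h import *
import sys
n=int(sys.argv[1]) if len(sys.argv)>1 else 4
M=[];F=[]
for i in range(n):
    o=robot.get_obs(); M.append(o['moment']); F.append(o['wrist_force']); robot.read_camera('side')
y=toolT(o)[:3,1]; A=np.degrees(np.arctan2(y[1],y[0]))
M=np.array(M); F=np.array(F)
l=f"t {o['time_s']:.2f} yaw {A:.2f} z {o['tool_pos'][2]:.4f} xy {np.round(o['tool_pos'][:2],4)} Mz {M[:,2].mean():.4f} sd {M[:,2].std():.4f} F {F.mean(0).round(2)} {'' if n<2 else F.std(0).round(2)} Mxy {M[:,:2].mean(0).round(3)}"
print(l); open('log.txt','a').write(l+'\n')
E
python3 rd.py 5
```

```text
t 5.28 yaw 177.16 z 0.1442 xy [0.5037 0.1491] Mz 0.0112 sd 0.0203 F [ 0.02  0.12 -1.18] [0.35 0.41 0.43] Mxy [-0.003  0.001]
```

Call:
{"name": "arm_command", "arguments": {"commands": [[[0,0,-0.0003,-0.05,-1],[0,0,-0.0006,-0.1,-1],[0,0,-0.0006,-0.1,-1]]]}}

```text
time_s: 5.58
tool_pos: [0.5038, 0.1491, 0.1439]
orientation: [0.0, -0.63, 0.777, -0.0]
wrist_force: [-0.6, -0.1, -0.4]
opening: 0.156
gripper_force: 48.9
```

```bash
python3 rd.py 3
```

```text
t 5.68 yaw 168.28 z 0.1438 xy [0.5038 0.1491] Mz 0.0303 sd 0.0391 F [-0.26  0.1   0.01] [0.33 0.37 0.31] Mxy [ 0.001 -0.035]
```

Call:
{"name": "arm_command", "arguments": {"commands": [[[0,0,-0.0003,-0.05,-1],[0,0,-0.0006,-0.1,-1],[0,0,-0.0006,-0.1,-1]]]}}

```text
time_s: 5.98
tool_pos: [0.5039, 0.1491, 0.1434]
orientation: [0.0, -0.567, 0.823, -0.0]
wrist_force: [0.2, 0.6, -0.4]
opening: 0.154
gripper_force: 49.0
```

```bash
python3 rd.py 3
```

```text
t 6.08 yaw 159.34 z 0.1434 xy [0.5038 0.1491] Mz 0.0641 sd 0.0180 F [ 0.21 -0.29  0.23] [0.05 0.66 0.53] Mxy [ 0.004 -0.046]
```

Call:
{"name": "arm_command", "arguments": {"commands": [[[0,0,-0.0003,-0.05,-1],[0,0,-0.0006,-0.1,-1],[0,0,-0.0006,-0.1,-1]]]}}

```text
time_s: 6.38
tool_pos: [0.5039, 0.1491, 0.1429]
orientation: [0.0, -0.501, 0.865, -0.0]
wrist_force: [-0.6, -0.5, 0.7]
opening: 0.153
gripper_force: 49.2
```

```bash
python3 rd.py 6
```

```text
t 6.63 yaw 150.26 z 0.1429 xy [0.5038 0.1491] Mz 0.0497 sd 0.0328 F [-0.12  0.16  1.14] [0.43 0.48 0.54] Mxy [-0.05  -0.107]
```

Call:
{"name": "arm_command", "arguments": {"commands": [[[0,0,-0.0003,-0.05,-1],[0,0,-0.0006,-0.1,-1],[0,0,-0.0006,-0.1,-1]]]}}

```text
time_s: 6.93
tool_pos: [0.5038, 0.1491, 0.1424]
orientation: [0.0, -0.431, 0.902, -0.0]
wrist_force: [0.9, -0.5, 1.7]
opening: 0.155
gripper_force: 49.3
```

```bash
python3 rd.py 6
```

```text
t 7.18 yaw 141.25 z 0.1423 xy [0.5037 0.1491] Mz 0.0380 sd 0.0246 F [ 0.58 -0.16  2.33] [0.6  0.24 0.55] Mxy [-0.061 -0.131]
```

Call:
{"name": "arm_command", "arguments": {"commands": [[[0,0,0.0012,0,-1],[0,0,0.0008,-0.05,-1],[0,0,0.0005,-0.1,-1],[0,0,0.0005,-0.1,-1]]]}}

```text
time_s: 7.57
tool_pos: [0.5033, 0.1489, 0.1421]
orientation: [-0.001, -0.359, 0.933, 0.0]
wrist_force: [0.8, -0.4, -1.2]
opening: 0.158
gripper_force: 49.1
```

```bash
python3 rd.py 8; python3 - <<'E'
from h import *
c=robot.read_camera('side'); Q=pts(c); o=robot.get_obs()
rect(Q,near(Q,.503,.149,.03,.088,.103),'head')
a=c['image'][150:260,270:380]; w=robot.read_camera('wrist')['image']
out=np.hstack([cv2.resize(a,(400,400),interpolation=cv2.INTER_CUBIC),cv2.resize(w[140:280,220:340],(343,400),interpolation=cv2.INTER_CUBIC)]); save('v2',out)
E
```

```text
t 7.92 yaw 132.20 z 0.1423 xy [0.5033 0.149 ] Mz 0.0362 sd 0.0337 F [ 0.86 -0.66 -2.26] [0.16 0.42 0.67] Mxy [-0.138 -0.246]
head 155 c [0.5054 0.157  0.0959] rect [504.4 148.4] [34.4 31.6] 51.0
```

View pics/v2.png

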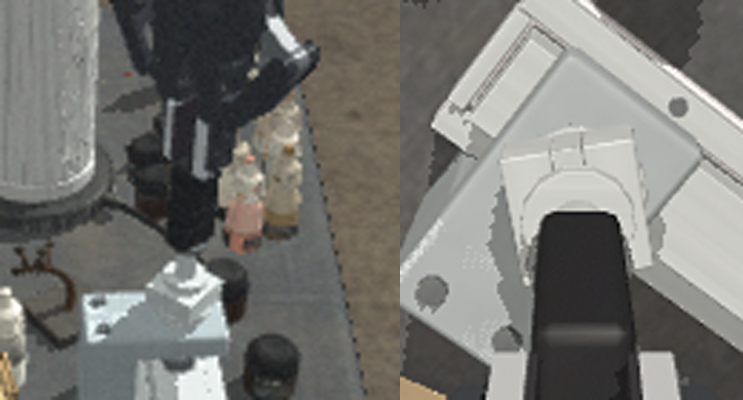

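The head's square now sits at about 51° in the side view (from 86.6°), so the screw has followed by about 36°. Static readings relax, so I'll take readings while turning in small steps instead.

```bash
python3 - <<'E'
s=open('rd.py').read()
s=s.replace("; robot.read_camera('side')","\n    if i<n-1: robot.read_camera('side')")
s=s.replace("print(l); ","").replace("open('log.txt'","print(f\"{A:.1f} z{o['tool_pos'][2]*1e3:.1f} Mz {M[:,2].round(3)} Fz {F[:,2].mean():.1f} Fxy {F[:,:2].mean(0).round(1)}\"); open('log.txt'")
open('rd.py','w').write(s)
E
```

Call:
{"name": "arm_command", "arguments": {"commands": [[[0,0,-0.0004,-0.022,-1]]]}}

```text
time_s: 8.15
tool_pos: [0.5034, 0.149, 0.1421]
orientation: [-0.0, -0.344, 0.939, 0.0]
wrist_force: [-0.1, -0.4, -2.1]
opening: 0.152
gripper_force: 48.9
```

```bash
python3 rd.py 2
```

```text
130.0 z142.1 Mz [0.095 0.042] Fz -2.4 Fxy [ 0.2 -0.5]
```

Call:
{"name": "arm_command", "arguments": {"commands": [[[0,0,-0.0002,-0.022,-1]]]}}

```text
time_s: 8.28
tool_pos: [0.5035, 0.1491, 0.142]
orientation: [-0.0, -0.327, 0.945, 0.0]
wrist_force: [0.6, -0.2, -3.1]
opening: 0.154
gripper_force: 48.9
```

```bash
python3 rd.py 2
```

```text
128.1 z142.0 Mz [0.03  0.084] Fz -2.9 Fxy [ 0.6 -0.2]
```

Call:
{"name": "arm_command", "arguments": {"commands": [[[0,0,-0.0001,-0.022,-1]]]}}

```text
time_s: 8.42
tool_pos: [0.5035, 0.149, 0.142]
orientation: [-0.0, -0.311, 0.95, 0.0]
wrist_force: [0.2, 0.0, -2.4]
opening: 0.153
gripper_force: 48.8
```

```bash
python3 rd.py 2
```

```text
126.1 z141.9 Mz [0.025 0.081] Fz -2.7 Fxy [0.7 0. ]
```

Call:
{"name": "arm_command", "arguments": {"commands": [[[0,0,-0.0001,-0.022,-1]]]}}

```text
time_s: 8.55
tool_pos: [0.5035, 0.149, 0.1419]
orientation: [-0.0, -0.295, 0.956, 0.0]
wrist_force: [0.3, -0.3, -3.2]
opening: 0.159
gripper_force: 48.8
```

```bash
python3 rd.py 2
```

```text
124.2 z141.9 Mz [0.136 0.022] Fz -3.4 Fxy [ 0.4 -0. ]
```

Call:
{"name": "arm_command", "arguments": {"commands": [[[0,0,-0.0001,-0.022,-1]]]}}

```text
time_s: 8.68
tool_pos: [0.5034, 0.149, 0.1418]
orientation: [-0.0, -0.279, 0.96, 0.0]
wrist_force: [1.0, -0.1, -3.9]
opening: 0.156
gripper_force: 48.8
```

```bash
python3 rd.py 2
```

```text
122.2 z141.8 Mz [0.111 0.057] Fz -3.6 Fxy [ 1.  -0.5]
```

Call:
{"name": "arm_command", "arguments": {"commands": [[[0,0,-0.0005,-0.022,-1]]]}}

```text
time_s: 8.82
tool_pos: [0.5036, 0.1491, 0.1416]
orientation: [0.0, -0.262, 0.965, 0.0]
wrist_force: [1.0, 0.1, -0.7]
opening: 0.155
gripper_force: 49.1
```

```bash
python3 rd.py 2
```

```text
120.2 z141.6 Mz [0.075 0.095] Fz -1.7 Fxy [ 0.6 -0.2]
```

Call:
{"name": "arm_command", "arguments": {"commands": [[[0,0,-0.0002,-0.022,-1]]]}}

```text
time_s: 8.95
tool_pos: [0.5037, 0.1491, 0.1415]
orientation: [0.0, -0.245, 0.969, 0.0]
wrist_force: [0.6, -0.9, -2.1]
opening: 0.152
gripper_force: 49.0
```

```bash
python3 rd.py 2
```

```text
118.3 z141.5 Mz [0.031 0.051] Fz -2.0 Fxy [ 1.1 -0.3]
```

Call:
{"name": "arm_command", "arguments": {"commands": [[[0,0,-0.00015,-0.022,-1]]]}}

```text
time_s: 9.08
tool_pos: [0.5037, 0.1491, 0.1414]
orientation: [0.0, -0.229, 0.973, -0.0]
wrist_force: [0.1, -0.4, -1.2]
opening: 0.156
gripper_force: 49.0
```

```bash
python3 rd.py 2
```

```text
116.3 z141.4 Mz [0.142 0.068] Fz -1.5 Fxy [ 0.3 -0.5]
```

Call:
{"name": "arm_command", "arguments": {"commands": [[[0,0,-0.00015,-0.022,-1]]]}}

```text
time_s: 9.22
tool_pos: [0.5037, 0.1491, 0.1413]
orientation: [0.0, -0.212, 0.977, -0.0]
wrist_force: [0.5, -0.7, -0.6]
opening: 0.154
gripper_force: 49.1
```

```bash
python3 rd.py 2
```

```text
114.3 z141.3 Mz [0.096 0.081] Fz -1.0 Fxy [ 0.6 -0.6]
```

Call:
{"name": "arm_command", "arguments": {"commands": [[[0,0,-0.00015,-0.022,-1]]]}}

```text
time_s: 9.35
tool_pos: [0.5038, 0.1491, 0.1412]
orientation: [0.0, -0.195, 0.981, -0.0]
wrist_force: [-0.0, -0.5, -0.7]
opening: 0.154
gripper_force: 49.1
```

```bash
python3 rd.py 2
```

```text
112.3 z141.2 Mz [0.1   0.119] Fz -0.5 Fxy [ 0.4 -0.2]
```

Call:
{"name": "arm_command", "arguments": {"commands": [[[0,0,-0.00015,-0.022,-1]]]}}

```text
time_s: 9.48
tool_pos: [0.5038, 0.149, 0.1411]
orientation: [0.0, -0.178, 0.984, 0.0]
wrist_force: [0.6, -1.3, -0.3]
opening: 0.155
gripper_force: 49.2
```

```bash
python3 rd.py 2
```

```text
110.4 z141.1 Mz [0.132 0.082] Fz -0.4 Fxy [ 0.7 -1.3]
```

```bash
cat > head.py <<'E'
from h import *
# head square edges in the wrist view
o=robot.get_obs(); c=robot.read_camera('wrist'); T=toolT(o)@np.array(c['hand_eye']); P=pts(c,T)
for n,X in (('w',P),('s',pts(robot.read_camera('side')))):
    rect(X,near(X,.5035,.1485,.026,.0885,.1025),n)
E
python3 head.py
```

```text
w 1125 c [0.4965 0.1457 0.097 ] rect [503.6 148.1] [32.4 31.2] 31.1
s 156 c [0.5051 0.156  0.096 ] rect [504.4 148.8] [32.9 30.8] 30.5
```

Call:
{"name": "arm_command", "arguments": {"commands": [[[0,0,-0.00015,-0.022,-1]]]}}

```text
time_s: 9.72
tool_pos: [0.5038, 0.1491, 0.141]
orientation: [0.0, -0.161, 0.987, -0.0]
wrist_force: [2.0, -0.7, -0.0]
opening: 0.154
gripper_force: 49.3
```

```bash
python3 rd.py 4
```

```text
108.5 z141.0 Mz [0.142 0.075 0.04  0.083] Fz -0.3 Fxy [ 0.9 -0.8]
```

Call:
{"name": "arm_command", "arguments": {"commands": [[[0,0,-0.0001,-0.022,-1]]]}}

```text
time_s: 9.95
tool_pos: [0.5038, 0.1491, 0.1409]
orientation: [0.0, -0.144, 0.99, 0.0]
wrist_force: [0.2, -1.3, -0.2]
opening: 0.156
gripper_force: 49.3
```

```bash
python3 rd.py 4
```

```text
106.5 z140.9 Mz [0.081 0.098 0.174 0.078] Fz -0.2 Fxy [ 0.7 -0.9]
```

Call:
{"name": "arm_command", "arguments": {"commands": [[[0,0,-0.0001,-0.022,-1]]]}}

```text
time_s: 10.18
tool_pos: [0.5038, 0.1491, 0.1408]
orientation: [0.0, -0.126, 0.992, 0.0]
wrist_force: [-0.2, -0.7, -0.0]
opening: 0.154
gripper_force: 49.4
```

```bash
python3 rd.py 4
```

```text
104.5 z140.8 Mz [0.081 0.088 0.11  0.125] Fz 0.4 Fxy [ 0.8 -0.8]
```

Call:
{"name": "arm_command", "arguments": {"commands": [[[0,0,-5e-05,-0.011,-1]]]}}

```text
time_s: 10.42
tool_pos: [0.5038, 0.149, 0.1407]
orientation: [0.0, -0.118, 0.993, 0.0]
wrist_force: [0.4, -1.0, -0.0]
opening: 0.158
gripper_force: 49.5
```

```bash
python3 rd.py 5
```

```text
103.5 z140.7 Mz [0.156 0.105 0.082 0.107 0.095] Fz 1.0 Fxy [ 0.6 -0.9]
```

Call:
{"name": "arm_command", "arguments": {"commands": [[[0,0,-5e-05,-0.022,-1]]]}}

```text
time_s: 10.7
tool_pos: [0.5037, 0.1491, 0.1406]
orientation: [0.0, -0.1, 0.995, 0.0]
wrist_force: [1.2, -0.9, -0.0]
opening: 0.158
gripper_force: 49.5
```

```bash
python3 rd.py 6;python3 head.py
```

```text
101.5 z140.6 Mz [0.138 0.104 0.136 0.1   0.134 0.189] Fz 1.4 Fxy [ 0.5 -0.8]
w 1282 c [0.4963 0.1469 0.0973] rect [503.6 148.3] [32.5 31.1] 22.6
s 164 c [0.5047 0.1556 0.0963] rect [504.6 148.2] [33.1 34.1] 21.9
```

```bash
python3 - <<'E'
import re,numpy as np
from scipy.optimize import curve_fit
Y=[];M=[];F=[];N=[]
for l in open('log.txt'):
    y=float(re.search('yaw ([-\d.]+)',l)[1]); m=float(re.search('Mz ([-\d.]+)',l)[1]); f=[float(v) for v in re.search(r'F \[([^\]]+)\]',l)[1].split()][2]
    if y<131: Y.append(y);M.append(m);F.append(f)
Y,M,F=map(np.array,(Y,M,F)); N=np.array([2]*11+[4]*3+[5,6])
print(list(zip(Y,M,F)))
for k in (0,.003,.005):
    D=M+k*F
    h=lambda y,b,c: b+.2*np.maximum(0,np.radians(c-y))
    p,C=curve_fit(h,Y,D,[.07,115],sigma=.033/np.sqrt(N),absolute_sigma=True); print(k,p,np.sqrt(np.diag(C)),'rad past',np.radians(p[1]-Y[-1]))
    p,C=curve_fit(lambda y,c:h(y,.08,c),Y,D,[115],sigma=.033/np.sqrt(N),absolute_sigma=True); print(' fixed b',p)
E
```

```text
[(np.float64(130.03), np.float64(0.0685), np.float64(-2.44)), (np.float64(128.07), np.float64(0.0575), np.float64(-2.95)), (np.float64(126.12), np.float64(0.0529), np.float64(-2.73)), (np.float64(124.16), np.float64(0.0787), np.float64(-3.39)), (np.float64(122.2), np.float64(0.0837), np.float64(-3.65)), (np.float64(120.23), np.float64(0.0847), np.float64(-1.73)), (np.float64(118.26), np.float64(0.0409), np.float64(-2.04)), (np.float64(116.29), np.float64(0.1046), np.float64(-1.51)), (np.float64(114.32), np.float64(0.0885), np.float64(-0.96)), (np.float64(112.34), np.float64(0.1096), np.float64(-0.52)), (np.float64(110.37), np.float64(0.1069), np.float64(-0.43)), (np.float64(108.52), np.float64(0.0851), np.float64(-0.29)), (np.float64(106.53), np.float64(0.1078), np.float64(-0.21)), (np.float64(104.55), np.float64(0.1009), np.float64(0.4)), (np.float64(103.48), np.float64(0.109), np.float64(1.01)), (np.float64(101.52), np.float64(0.1334), np.float64(1.36))]
0 [6.75928642e-02 1.18259997e+02] [0.00881962 3.04416346] rad past 0.2921680717789066
 fixed b [113.98850567]
0.003 [6.25549999e-02 1.19349632e+02] [0.00952628 3.18687656] rad past 0.3111857780630625
 fixed b [114.44572863]
0.005 [5.00125001e-02 1.23427527e+02] [0.01166726 3.68609887] rad past 0.3823584735934357
 fixed b [114.62334555]<stdin>:5: SyntaxWarning: invalid escape sequence '\d'
<stdin>:5: SyntaxWarning: invalid escape sequence '\d'
```

The fit puts first touch about 0.22–0.31 rad ago, i.e. about 8–11 N. I'll stop turning here and release the driver.

Call:
{"name": "arm_command", "arguments": {"commands": [[[0,0,0,0,-0.4],[0,0,0,0,0],[0,0,0,0,0.2],[0,0,0,0,0.2],[0,0,0,0,0.2],[0,0,0.02,0,0.2],[0,0,0.05,0,0.2],[0,0,0.1,0,0.2],[0,0.0,0.12,0,0.2]]]}}

```text
time_s: 11.8
tool_pos: [0.5047, 0.1493, 0.2406]
orientation: [0.002, -0.1, 0.995, 0.0]
wrist_force: [1.7, 0.6, 0.3]
opening: 0.6
gripper_force: 0.0
```

Call:
{"name": "arm_command", "arguments": {"commands": [[[0,0.03,0.02,-0.04,0.2],[-0.005,0.08,0.02,-0.084,0.2],[-0.01,0.119,0.02,-0.084,0.2],[-0.01,0.119,0.02,-0.084,0.2],[-0.01,0.119,0.02,-0.084,0.2],[-0.01,0.119,0.02,-0.084,0.2]]]}}

```text
time_s: 12.3
tool_pos: [0.4953, 0.2442, 0.2522]
orientation: [-0.0, -0.034, 0.999, -0.0]
wrist_force: [-1.3, 0.4, -0.2]
opening: 0.597
gripper_force: 0.0
```

```bash
python3 - <<'E'
from look import *
o,c,P,T=look('w3'); print(o['tool_pos']); y=toolT(o)[:3,1]; print('A',np.degrees(np.arctan2(y[1],y[0])))
rect(P,near(P,.496,.243,.03,.067,.08),'tab'); rect(P,near(P,.503,.149,.02,.17,.19),'drvtop'); rect(P,near(P,.503,.149,.026,.09,.099),'head');rect(P,near(P,.503,.149,.02,.0985,.1045),'collar')
cs=robot.read_camera('side'); Q=pts(cs)
rect(Q,near(Q,.503,.149,.03,.16,.19),'s drvgrip'); q=Q[near(Q,.503,.149,.03,.16,.19)]; print(np.percentile(q[:,2],[50,90,98]))
rect(Q,near(Q,.503,.149,.026,.09,.099),'s head')
out=np.hstack([cv2.resize(cs['image'][150:260,270:380],(400,400),interpolation=cv2.INTER_CUBIC),cv2.resize(c['image'][80:290,180:390],(400,400),interpolation=cv2.INTER_CUBIC)]); save('v3',out)
E
```

```text
[0.49532654 0.24416444 0.25218441]
A 93.94983494620031
tab 350 c [0.4956 0.2433 0.0746] rect [496.2 243. ] [15.7 21.1] 4.0
drvtop 864 c [0.5019 0.1501 0.1787] rect [503.3 149. ] [26.2 16.2] 13.2
head 471 c [0.4976 0.1531 0.0957] rect [503.4 148.8] [32.  31.4] 23.0
collar 286 c [0.4998 0.153  0.1011] rect [501.  152.1] [25.7 17. ] 41.8
s drvgrip 174 c [0.5049 0.1525 0.1735] rect [504.6 148.6] [26.1 17.1] 16.0
[0.17507258 0.18113223 0.18198289]
s head 113 c [0.5057 0.156  0.0951] rect [504.2 149. ] [32.6 32.6] 23.6
```

View pics/v3.png

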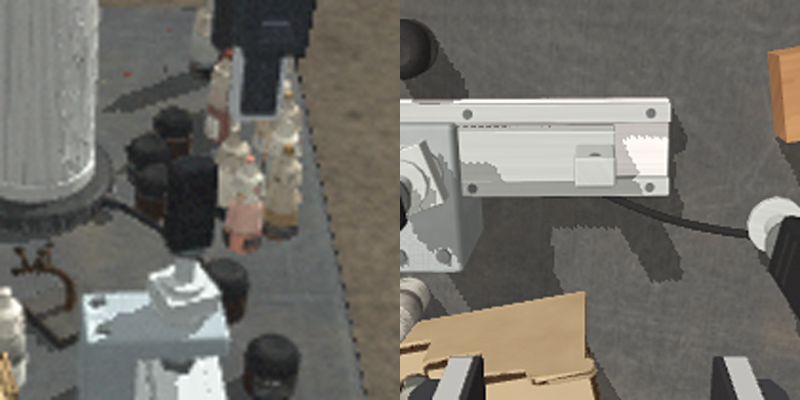

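The driver stands upright, and its top height agrees with being fully seated. The tab is at crop (594,165) and the rails run parallel to the hand. Next I descend onto the tab.

Call:
{"name": "arm_command", "arguments": {"commands": [[[0.001,-0.001,-0.05,0,0.2],[0.001,-0.001,-0.1,0,0.2],[0.001,-0.001,-0.15,0,0.2],[0.001,-0.001,-0.19,0,0.2],[0.001,-0.001,-0.22,0,0.2],[0.001,-0.001,-0.245,0,0.2],[0.001,-0.001,-0.256,0,0.2],[0.001,-0.001,-0.256,0,0.2],[0.001,-0.001,-0.256,0,0.2]]]}}

```text
time_s: 13.15
tool_pos: [0.4968, 0.2428, 0.0481]
orientation: [-0.0, -0.033, 0.999, 0.0]
wrist_force: [0.3, -0.6, -0.0]
opening: 0.602
gripper_force: 0.0
```

Call:
{"name": "arm_command", "arguments": {"commands": [[[0,0,0,0,-0.2],[0,0,0,0,-0.5],[0,0,0,0,-1],[0,0,0,0,-1],[0,0,0,0,-1],[0,0,0,0,-1],[0,0,0,0,-1]]], "squeeze": 25}}

```text
time_s: 13.73
tool_pos: [0.4964, 0.2435, 0.0478]
orientation: [0.0, -0.034, 0.999, 0.0]
wrist_force: [0.2, -0.3, 0.5]
opening: -0.003
gripper_force: 0.0
```

```bash
python3 rd.py 4
```

```text
93.9 z47.6 Mz [ 0.023  0.02  -0.033 -0.021] Fz 0.0 Fxy [-0.1 -0.1]
```

The gripper shut on nothing, so I'll look.

```bash
python3 - <<'E'
from look import *
o,c,P,T=look('w4'); print(o['tool_pos'],o['opening'])
cs=robot.read_camera('side'); Q=pts(cs); sc=robot.read_camera('scene')
out=np.hstack([cv2.resize(cs['image'][190:330,270:375],(300,400),interpolation=cv2.INTER_CUBIC),cv2.resize(c['image'][60:420,100:460],(400,400)) ]); save('v4',out)
E
```

```text
[0.49630692 0.24348946 0.0476197 ] 0.003079973149626843
```

View pics/v4.png

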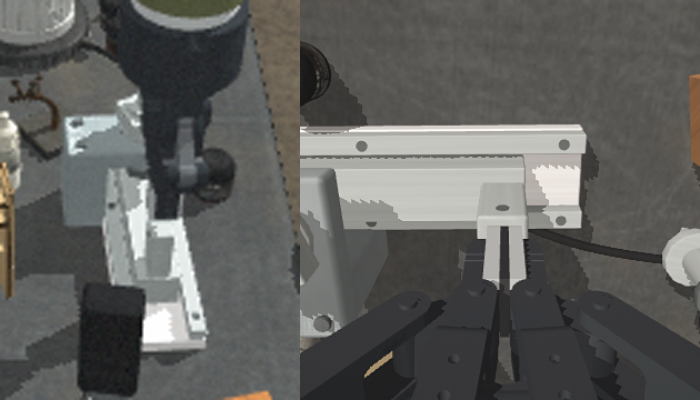

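```bash
python3 - <<'E'
from h import *
d=np.load('w4.npz'); P=d['P']
for z0,z1 in ((.068,.08),(.045,.068),(.031,.039)): rect(P,near(P,.496,.245,.04,z0,z1),f'w{z0}')
for v in range(190,330,10):
    print(v,[tuple(np.round(P[v,u]*1000).astype(int)) for u in (340,350,354,360,370)])
Q=pts(robot.read_camera('side'))
for z0,z1 in ((.068,.08),(.045,.068),(.031,.039)): rect(Q,near(Q,.496,.25,.045,z0,z1),f's{z0}')
E
```

```text
w0.068 837 c [0.4912 0.2424 0.0736] rect [493.6 243. ] [12.  21.9] 3.2
w0.045 771 c [0.4888 0.2428 0.0572] rect [489.4 242.7] [ 2.9 22. ] 4.9
w0.031 2833 c [0.4942 0.2244 0.0349] rect [497.1 230. ] [30.2 49.6] 4.7
190 [(np.int64(471), np.int64(276), np.int64(21)), (np.int64(471), np.int64(282), np.int64(21)), (np.int64(471), np.int64(284), np.int64(21)), (np.int64(476), np.int64(292), np.int64(1)), (np.int64(476), np.int64(299), np.int64(1))]
200 [(np.int64(481), np.int64(279), np.int64(10)), (np.int64(481), np.int64(285), np.int64(9)), (np.int64(483), np.int64(289), np.int64(1)), (np.int64(483), np.int64(293), np.int64(1)), (np.int64(483), np.int64(300), np.int64(1))]
210 [(np.int64(488), np.int64(279), np.int64(10)), (np.int64(487), np.int64(285), np.int64(11)), (np.int64(490), np.int64(290), np.int64(0)), (np.int64(490), np.int64(294), np.int64(0)), (np.int64(489), np.int64(301), np.int64(1))]
220 [(np.int64(494), np.int64(280), np.int64(10)), (np.int64(494), np.int64(286), np.int64(11)), (np.int64(497), np.int64(291), np.int64(0)), (np.int64(497), np.int64(295), np.int64(0)), (np
[... 1868 characters left out ...]
t64(311), np.int64(-1))]
310 [(np.int64(568), np.int64(290), np.int64(0)), (np.int64(569), np.int64(298), np.int64(-2)), (np.int64(568), np.int64(301), np.int64(0)), (np.int64(567), np.int64(305), np.int64(0)), (np.int64(566), np.int64(312), np.int64(1))]
320 [(np.int64(577), np.int64(291), np.int64(0)), (np.int64(576), np.int64(299), np.int64(0)), (np.int64(577), np.int64(302), np.int64(-1)), (np.int64(576), np.int64(306), np.int64(0)), (np.int64(576), np.int64(314), np.int64(-1))]
s0.068 76 c [0.4978 0.2475 0.0736] rect [497.9 244.3] [21.9 17.1] 86.2
s0.045 80 c [0.4982 0.251  0.057 ] rect [501.  248.3] [12.2 23.4] 47.7
s0.031 136 c [0.5021 0.2368 0.035 ] rect [498.2 231. ] [30.5 48.8] 4.1
```

```bash
python3 - <<'E'
from h import *
d=np.load('w4.npz'); P=d['P'];im=d['im']
for v in range(215,350,6):
    print(v,[tuple(int(x) for x in np.round(P[v,u]*1000)) for u in (265,272,280,288,296,303)], im[v,280])
E
```

```text
215 [(485, 233, 34), (484, 237, 35), (484, 241, 34), (484, 246, 35), (483, 250, 36), (492, 256, 11)] [193 193 187]
221 [(489, 233, 34), (488, 237, 36), (488, 242, 35), (488, 246, 35), (487, 251, 35), (497, 257, 10)] [197 197 192]
227 [(489, 233, 42), (489, 237, 42), (489, 242, 42), (488, 246, 42), (489, 250, 41), (501, 257, 9)] [170 169 165]
233 [(489, 234, 50), (489, 237, 49), (489, 242, 49), (488, 246, 50), (488, 250, 49), (505, 257, 11)] [170 169 165]
239 [(489, 234, 57), (489, 238, 58), (489, 242, 58), (488, 246, 58), (488, 250, 58), (510, 258, 9)] [171 171 166]
245 [(489, 234, 65), (489, 238, 65), (488, 242, 66), (488, 246, 66), (488, 250, 65), (488, 253, 64)] [92 93 90]
251 [(489, 235, 72), (489, 238, 71), (489, 242, 71), (489, 246, 71), (488, 249, 72), (489, 253, 70)] [173 172 168]
257 [(491, 235, 75), (491, 238, 74), (490, 242, 75), (490, 246, 75), (490, 249, 74), (490, 253, 73)] [201 200 196]
263 [(494, 235, 75), (486, 238, 90), (486, 242, 88), (485, 245, 89), (485, 249, 89), (493, 253, 74)] [131 129 126]
269 [(497, 235, 75), (486, 239, 95), (485, 242, 95), (485, 245, 96), (
[... 869 characters left out ...]
83, 237, 131), (485, 239, 128), (489, 242, 123), (487, 245, 124), (485, 247, 127), (483, 249, 130)] [46 45 45]
323 [(484, 237, 132), (484, 240, 132), (490, 242, 124), (490, 245, 124), (484, 247, 132), (484, 249, 132)] [47 45 45]
329 [(484, 237, 135), (484, 240, 135), (493, 243, 123), (492, 245, 124), (484, 247, 135), (484, 249, 134)] [48 47 46]
335 [(485, 238, 137), (485, 240, 137), (495, 243, 124), (495, 245, 124), (484, 247, 137), (484, 249, 138)] [48 46 46]
341 [(485, 238, 139), (485, 240, 140), (498, 243, 123), (498, 246, 124), (484, 247, 140), (484, 249, 140)] [47 46 45]
347 [(484, 238, 144), (485, 240, 142), (500, 243, 124), (500, 246, 124), (484, 247, 142), (484, 249, 142)] [47 46 46]
```

```bash
python3 - <<'E'
from h import *
from scipy.spatial.transform import Rotation as R
# tool-frame points of fingers: P=T*cam, T=tool*hand_eye
he=np.array(robot.read_camera('wrist')['hand_eye'])
for n in ('w1','w2','w3','w4'):
    d=np.load(n+'.npz'); P=d['P']; tool=d['T']@np.linalg.inv(he); 
    q=(P-tool[:3,3])@tool[:3,:3]   # tool coords
    m=(np.abs(q[...,0])<.02)&(np.abs(q[...,1])<.06)&(q[...,2]<.03)&(q[...,2]>-.09)
    v,u=np.where(m); 
    for lo,hi in ((-.06,-.015),(-.015,.015),(.015,.06)):
        k=m&(q[...,1]>lo)&(q[...,1]<hi)
        if k.sum()>20: print(n,lo,k.sum(),'zmax',np.percentile(q[k][:,2],[50,95,100]).round(3),'y',np.percentile(q[k][:,1],[2,98]).round(3),'x',np.percentile(q[k][:,0],[2,98]).round(3))
E
```

```text
w1 -0.06 3940 zmax [-0.075 -0.056 -0.051] y [-0.055 -0.042] x [-0.01   0.012]
w1 0.015 3933 zmax [-0.075 -0.056 -0.051] y [0.043 0.056] x [-0.01   0.012]
w2 -0.06 1625 zmax [-0.085 -0.052 -0.043] y [-0.038 -0.015] x [0.006 0.014]
w2 -0.015 7446 zmax [-0.056 -0.004  0.017] y [-0.014  0.014] x [-0.009  0.014]
w2 0.015 1767 zmax [-0.084 -0.051 -0.045] y [0.015 0.039] x [0.006 0.014]
w3 -0.06 3969 zmax [-0.073 -0.049 -0.041] y [-0.05  -0.025] x [-0.009  0.014]
w3 0.015 3941 zmax [-0.073 -0.049 -0.042] y [0.026 0.05 ] x [-0.009  0.013]
w4 -0.06 5558 zmax [0.013 0.028 0.03 ] y [-0.059 -0.016] x [-0.014  0.019]
w4 -0.015 9139 zmax [-0.06   0.021  0.03 ] y [-0.013  0.013] x [-0.008  0.018]
w4 0.015 1254 zmax [-0.084  0.029  0.03 ] y [0.016 0.043] x [-0.02  0.02]
```

```bash
python3 - <<'E'
from h import *
c=robot.read_camera('side'); Q=pts(c)
with np.errstate(invalid='ignore'): m=(abs(Q[...,0]-.497)<.02)&(abs(Q[...,1]-.243)<.03)
v,u=np.where(m&(Q[...,2]>.03)); 
for vv in range(245,285,2):
    k=[(uu,)+tuple(int(x) for x in np.round(Q[vv,uu]*1000)) for uu in range(318,340,3)]
    print(vv,k)
E
```

```text
245 [(318, 508, 171, 71), (321, 510, 237, 131), (324, 507, 259, 151), (327, 502, 258, 150), (330, 496, 258, 149), (333, 496, 295, 183), (336, 491, 294, 182), (339, 485, 284, 173)]
247 [(318, 508, 170, 64), (321, 502, 171, 65), (324, 507, 259, 145), (327, 505, 286, 171), (330, 501, 297, 180), (333, 496, 297, 181), (336, 491, 296, 180), (339, 486, 295, 179)]
249 [(318, 506, 155, 45), (321, 500, 154, 44), (324, 506, 258, 140), (327, 505, 291, 171), (330, 502, 302, 180), (333, 497, 302, 181), (336, 491, 299, 178), (339, 486, 299, 178)]
251 [(318, 506, 157, 41), (321, 499, 155, 39), (324, 507, 268, 144), (327, 506, 301, 175), (330, 502, 304, 178), (333, 497, 304, 178), (336, 492, 303, 177), (339, 487, 303, 178)]
253 [(318, 505, 156, 35), (321, 499, 157, 35), (324, 507, 272, 143), (327, 505, 297, 167), (330, 501, 304, 174), (333, 497, 305, 175), (336, 492, 306, 175), (339, 486, 304, 174)]
255 [(318, 506, 164, 36), (321, 508, 236, 105), (324, 507, 271, 137), (327, 505, 298, 163), (330, 500, 295, 161), (333, 494, 293, 159), (336, 489, 291, 157), (339, 484, 292, 158)]
257 [(318, 506, 170, 36)
[... 1694 characters left out ...]
461, 188, 2)]
277 [(318, 509, 227, 36), (321, 505, 243, 53), (324, 501, 252, 62), (327, 495, 253, 63), (330, 489, 252, 63), (333, 477, 211, 20), (336, 468, 192, 0), (339, 461, 192, 0)]
279 [(318, 509, 232, 36), (321, 505, 245, 49), (324, 501, 254, 59), (327, 495, 254, 59), (330, 485, 230, 33), (333, 477, 217, 20), (336, 471, 215, 19), (339, 462, 198, 0)]
281 [(318, 510, 238, 36), (321, 505, 245, 44), (324, 500, 254, 53), (327, 494, 253, 52), (330, 486, 238, 36), (333, 478, 223, 20), (336, 472, 223, 21), (339, 462, 204, 1)]
283 [(318, 510, 243, 36), (321, 505, 249, 42), (324, 499, 251, 45), (327, 494, 253, 47), (330, 486, 241, 34), (333, 478, 226, 18), (336, 472, 227, 19), (339, 463, 210, 1)]
```

The side camera confirms it: the real fingertips are about 38 mm above the reported TCP, so they closed above the tab. I'll reopen and go 45 mm lower.

Call:
{"name": "arm_command", "arguments": {"commands": [[[0,0,0.01,0,0.2],[0,0,0.01,0,0.2],[0,0,0.01,0,0.2],[0,0,0.01,0,0.2],[0,0,0.01,0,0.2],[0,0,-0.02,0,0.2],[0,0,-0.045,0,0.2],[0,0,-0.055,0,0.2],[0,0,-0.055,0,0.2],[0,0,-0.055,0,0.2]]]}}

```text
time_s: 15.02
tool_pos: [0.496, 0.2433, 0.0035]
orientation: [-0.001, -0.034, 0.999, -0.0]
wrist_force: [0.2, -0.3, -0.2]
opening: 0.602
gripper_force: 0.0
```

Call:
{"name": "arm_command", "arguments": {"commands": [[[0,0,0,0,0],[0,0,0,0,-0.2],[0,0,0,0,-0.4],[0,0,0,0,-1],[0,0,0,0,-1],[0,0,0,0,-1],[0,0,0,0,-1]]], "squeeze": 25}}

```text
time_s: 15.6
tool_pos: [0.4974, 0.2432, 0.0048]
orientation: [0.001, -0.034, 0.999, -0.0]
wrist_force: [-0.7, -2.2, 6.1]
opening: 0.252
gripper_force: 25.8
```

```bash
python3 rd.py 4; python3 -c "
from h import *
print(robot.get_obs()['opening'])
Q=pts(robot.read_camera('side'));rect(Q,near(Q,.496,.245,.03,.068,.079),'tab')"
```

```text
93.9 z4.8 Mz [0.122 0.038 0.058 0.049] Fz 6.0 Fxy [ 0.  -2.8]
0.24966392045421654
tab 24 c [0.5011 0.2566 0.0714] rect [505.5 250.3] [12.8 43.2] 27.1
```

Call:
{"name": "arm_command", "arguments": {"commands": [[[0,0,0.0015,0,-1],[-0.0002,0.003,0.0015,0,-1],[-0.0004,0.006,0.0015,0,-1],[-0.0006,0.009,0.0015,0,-1]]]}}

```text
time_s: 16.13
tool_pos: [0.4961, 0.2484, 0.0048]
orientation: [0.0, -0.033, 0.999, -0.002]
wrist_force: [0.7, -11.1, 2.0]
opening: 0.251
gripper_force: 25.7
```

```bash
python3 rd.py 3
```

```text
93.8 z4.8 Mz [ 0.011 -0.019  0.044] Fz 2.0 Fxy [ 1.6 -9.6]
```

Call:
{"name": "arm_command", "arguments": {"commands": [[[-0.0002,0.003,0,0,-1],[-0.0004,0.006,0,0,-1],[-0.0006,0.009,0,0,-1]]]}}

```text
time_s: 16.48
tool_pos: [0.4954, 0.2554, 0.0048]
orientation: [-0.0, -0.033, 0.999, -0.002]
wrist_force: [0.5, -10.9, 3.1]
opening: 0.258
gripper_force: 25.7
```

```bash
python3 rd.py 3
```

```text
93.8 z4.8 Mz [-0.028 -0.098 -0.02 ] Fz 2.5 Fxy [  0.9 -10.2]
```

Call:
{"name": "arm_command", "arguments": {"commands": [[[-0.0002,0.003,0,0,-1],[-0.0004,0.006,0,0,-1],[-0.0006,0.009,0,0,-1],[-0.0008,0.012,0,0,-1],[-0.001,0.015,0,0,-1]]]}}

```text
time_s: 17.0
tool_pos: [0.4945, 0.2674, 0.0048]
orientation: [-0.0, -0.033, 0.999, -0.002]
wrist_force: [0.3, -9.7, 2.7]
opening: 0.256
gripper_force: 25.7
```

```bash
python3 rd.py 2
```

```text
93.8 z4.9 Mz [-0.059 -0.033] Fz 2.7 Fxy [ 0.4 -9.5]
```

Call:
{"name": "arm_command", "arguments": {"commands": [[[-0.0002,0.004,0,0,-1],[-0.0004,0.008,0,0,-1],[-0.0008,0.012,0,0,-1],[-0.001,0.016,0,0,-1],[-0.0014,0.02,0,0,-1],[-0.0017,0.025,0,0,-1]]]}}

```text
time_s: 17.55
tool_pos: [0.4931, 0.2898, 0.0048]
orientation: [-0.0, -0.034, 0.999, -0.0]
wrist_force: [-0.1, -2.2, 1.2]
opening: 0.252
gripper_force: 25.4
```

```bash
python3 rd.py 2
```

```text
93.9 z4.8 Mz [-0.039 -0.054] Fz 1.4 Fxy [-0.4 -1.8]
```

Call:
{"name": "arm_command", "arguments": {"commands": [[[-0.0002,0.003,0,0,-1],[-0.0004,0.006,0,0,-1],[-0.0006,0.009,0,0,-1],[-0.0008,0.011,0,0,-1],[-0.0008,0.011,0,0,-1]]]}}

```text
time_s: 18.02
tool_pos: [0.4925, 0.2993, 0.0049]
orientation: [-0.0, -0.034, 0.999, 0.0]
wrist_force: [0.6, -1.2, 0.5]
opening: 0.256
gripper_force: 25.4
```

```bash
python3 rd.py 3
```

```text
93.9 z4.9 Mz [-0.049  0.001 -0.039] Fz 0.4 Fxy [0.2 0.3]
```

Drag was about 10 N and fell to about 2 N once clear, which matches a nose force near 10 N. Now I release and back away.

Call:
{"name": "arm_command", "arguments": {"commands": [[[0,0,0,0,-0.3],[0,0,0,0,0],[0,0,0,0,0.2],[0,0,0,0,0.2],[0,0,0,0,0.2],[0,0,0.03,0,0.2],[0,0,0.08,0,0.2],[0,0,0.13,0,0.2],[0,0,0.18,0,0.2],[0,0,0.2,0,0.2]]]}}

```text
time_s: 18.95
tool_pos: [0.495, 0.2997, 0.171]
orientation: [0.004, -0.034, 0.999, 0.002]
wrist_force: [1.1, -0.2, 1.2]
opening: 0.603
gripper_force: 0.0
```

Call:
{"name": "arm_command", "arguments": {"commands": [[[0,0,0.05,0,0.2],[-0.05,0,0.06,0,0.2],[-0.1,0,0.06,0,0.2],[-0.1,0,0.06,0,0.2],[-0.1,0,0.06,0,0.2],[-0.1,0,0.06,0,0.2]]]}}

```text
time_s: 19.45
tool_pos: [0.4128, 0.2989, 0.2132]
orientation: [0.001, -0.034, 0.999, 0.0]
wrist_force: [0.4, 0.3, 0.4]
opening: 0.598
gripper_force: 0.0
```

```bash
python3 - <<'E'
from look import *
cs=robot.read_camera('side'); Q=pts(cs)
o,c,P,T=look('w5'); print(o['tool_pos'],o['time_s'],o['wrist_force'])
for n,X in (('w',P),('s',Q)):
    rect(X,near(X,.4925,.299,.03,.067,.08),n+'tab'); rect(X,near(X,.503,.149,.025,.165,.19),n+'drv'); rect(X,near(X,.503,.149,.026,.09,.099),n+'head'); rect(X,near(X,.497,.25,.08,.031,.039),n+'block')
    q=X[near(X,.503,.149,.025,.165,.19)]; print(np.percentile(q[:,2],[50,95]) if len(q) else '')
save('v5',np.hstack([cv2.resize(cs['image'][180:320,270:375],(375,500),interpolation=cv2.INTER_CUBIC),cv2.resize(c['image'][:,70:490],(425,500))]))
E
```

```text
[0.41336001 0.29885318 0.21298634] 19.5 [ 0.68292995 -0.4894832  -0.22619737]
wtab 400 c [0.4903 0.2996 0.0741] rect [491.7 299.5] [16.7 21.4] 3.6
wdrv 1270 c [0.5003 0.151  0.1761] rect [502.8 148.7] [27.5 17.1] 16.8
whead 601 c [0.4969 0.1528 0.0953] rect [503.1 148.6] [32.3 32.2] 22.9
wblock 2989 c [0.4949 0.2367 0.035 ] rect [496.1 243.7] [ 31.5 134.7] 4.3
[0.17848325 0.18081872]
stab 111 c [0.4931 0.3017 0.074 ] rect [493.1 300. ] [15.6 23.3] 2.0
sdrv 147 c [0.505  0.1523 0.1755] rect [505.2 148.9] [25.6 17.1] 15.7
shead 113 c [0.505  0.1562 0.0953] rect [504.3 148.5] [32.6 34. ] 21.7
sblock 583 c [0.4987 0.2372 0.0353] rect [496.6 243.7] [ 30.5 137.6] 4.5
[0.17726374 0.18154795]
```

View pics/v5.png

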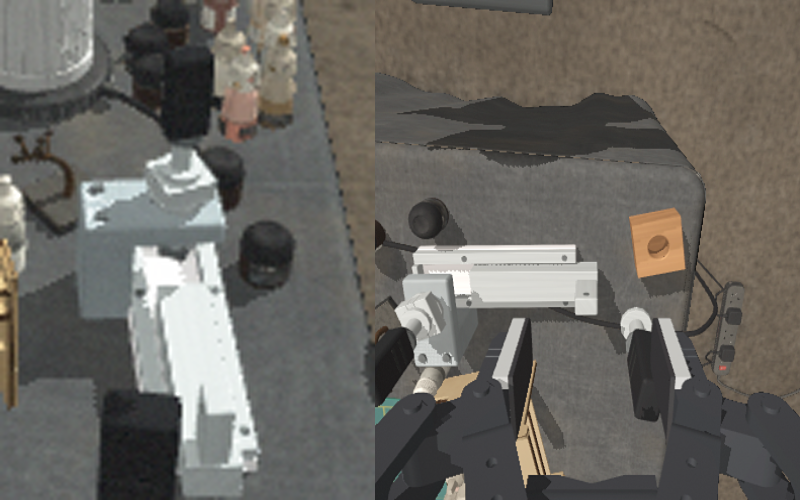

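The block is flat in the guide with its centre 95 mm from the screw axis, and the driver stands seated with the head angle unchanged. Handing in.

```bash
python3 -c "
from rig import robot
print(robot.close_job())"
```

```text
the job is handed in; nothing more can be done
None
```

I handed the job in at about 19.5 s; no verdict came back. The screw is turned down to an estimated 8–12 N on the nose, the driver is left standing seated in it, and the block is drawn clear and lies flat in the guide, 95 mm from the screw axis.

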